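Sweep the spilled handle sockets into the parts stall

ROBOT

A 7-joint arm with a two-finger parallel gripper is mounted at the origin on the work surface. World frame = base frame: x ahead of the robot, y to its left, z up, the work surface at z = 0. Lengths are in m, angles in rad, forces in N, time in s.
With the tool pointing down it reaches from about 0.425 to 0.925 m from the base axis. Payload 6.8 kg.
Tool frame: the origin (TCP) lies between the finger pads; the fingertips stand r.tcp_to_tips ahead of it and the grasp point (between the pads) is the TCP (r.tcp_to_tips is the distance from the TCP to the fingertips, in m); z points along the fingers, y is the line along which they close (so a half turn about z gives the same grasp; the last joint's range is limited). The gripper opens to 85 mm and grips with 20 to 120 N. Pads are 22 mm wide; open, the fingers measure 114 mm over their backs; the gripper's body (76 mm by 85 mm) begins 54 mm behind the grasp point. The pads swing forward as they close: fully open they stand 13 mm farther back than shut.
Start: joints at [1.023, 0.477, 0.022, 1.555, -0.011, 1.109, -0.083], TCP at [0.287, -0.611, 0.21] pointing down, gripper open.
Joint ranges: [-2.96, 2.96], [-0.34, 2.1], [-1.41, 1.46], [0.24, 2.44], [-1.37, 4.51], [0.17, 1.92], [-2.96, 2.96]. Speed limits (rad/s): [2.39, 2.39, 3.14, 3.14, 3.14, 3.14, 3.14].

INTERFACE

Orientations are given as a rotation vector (axis times angle).
In Python, from bench import r gives the robot as it stands.
- The arm moves only by the tool servo_tool, never from a script. Its argument "commands" is a list of rows, each a list of 2 entries, a list of its own where there are three numbers: the shift along the tool's x, y, z normalised to -1 to 1, where 1 is 250 mm, then the turn, a rotation vector about the tool's x, y, z normalised to -1 to 1, where 1 is 90 degrees. In form: [[[dx, dy, dz], [ax, ay, az]], ...]. A call has 1 to 20 rows; each row is the pose to reach, as a shift and turn from the pose commanded when the call began, along the tool's axes at that moment; what a row does not reach only later rows make up. A row lasts 1/10 s, in which the tool goes at most 50 mm and 8.59 degrees, less where a joint would pass 70% of its speed; a pose out of reach is approached as far as the arm can. A call with a number of a shift or a turn outside -1 to 1 is refused whole. A call with a gripper value outside its range is refused whole. "claw" is the closure, from 0 (fully open) to 1 (shut), set as the call begins (left out, the last holds). The fingers move at their own pace and stop on an object; "squeeze" is the grip in N (left out, the last holds). Time passes only in rows, so rows that repeat a pose let the fingers close. It gives the time, the measured TCP pose, the force, the opening and the grip force at its end, in the units of the state.
- r.get_obs(): the state, without advancing time (a new reading comes with each control period).
- r.grab_frame(name): name is "scene" or "top" or "wrist"; returns (picture, depth): 480x640x3 uint8, red, green, blue; 480x640 float32, m along the optical axis (not along the pixel's ray), 0 where there is no reading.
- r.camera_model(name): a dict with "fx", "fy", "cx", "cy" (pixels), "extrinsics" (4x4, takes a point from camera to world coordinates); the wrist camera has in their place "hand_eye" (4x4, takes a point from camera to tool coordinates, whose origin is the TCP and whose axes are the flange's). Camera axes: x right, y down, z forward; pixel columns grow to the right and rows downward; lengths in m; the calibration is good to about 2 mm. A picture is of the moment at which its call begins: read the wrist's pose just before it. camera_model takes no time and is no camera call.
- r.hand_in(): hands the job in; it is judged then, once.
Trained networks look in the newest picture that a camera, given by its name, has taken for a name from the list of things; names that differ only in an ending like _2 or _b are one class to them, and where a whole thing is asked for, a point or a joint stands for the part that bears it (a point fixed in the world has none). Each returns a list of dicts, best first, with "confidence" (0 to 1); they miss things now and then, are a little off and sometimes report something else, mostly with a low value. They report only what shows in the picture. A call takes as long as a camera call.
- r.boxes_of(camera, target): "uv" ([column, row] in pixels, amid what is visible of it).
- r.mark_of(camera, target): "uv" ([column, row] in pixels: a listed point, or the origin of a listed thing).
The state is a dict: "clock": time; "joints": joint angles; "qvel": joint speeds; "tau": joint torques, N m; "tcp_pos": TCP position; "orientation": TCP orientation; "contact_force": force on the tool from outside, world axes, zero at the start; "moment": the same for the moment, N m; "grip_width": finger opening in m; "gripper_force": force on a finger pad.
Only numpy, scipy, OpenCV 4.12 (cv2) and the standard library are available. Lean on these libraries where they do the work, as an engineer would, in place of code of your own. Each camera call takes 0.05 s, during which the arm holds its last target. There are 200 camera calls.

TASK

Three black handle sockets with red plugs lie spilled on the broom maker's bench: with the fingertips, sweep them along the bench through the open side of the low plywood stall with the blue floor, until all three stand wholly inside it. Slide them gently, without picking up, tipping or batting any of them, and leave the bottles, the tin, the broom head and the tools where they are.

Things in the scene. Friction and masses are not known exactly. Their poses are not given: they have to be found in the camera images.
- stall: low plywood stall fixed at the left of the bench: three walls 12 mm thick, 35 mm high; inside 140 mm deep (its x), 170 mm wide (its y). Paper-thin blue floor level with the bench, no sill. Origin: centre of the floor, z up; +x points inward: open mouth at x = -70 mm, back wall face at x = +70 mm. The mouth faces the sockets, which lie outside it, spread out towards the right
- socket_a: black plastic broom-handle socket with a red plug in its top: an upright disc 44 mm in diameter, 26 mm tall, about 50 g, loose, standing flat on the bench. Origin: centre of its underside, z up. The three sockets are alike
- socket_b: black plastic broom-handle socket with a red plug in its top: an upright disc 44 mm in diameter, 26 mm tall, about 50 g, loose, standing flat on the bench. Origin: centre of its underside, z up. The three sockets are alike
- socket_c: black plastic broom-handle socket with a red plug in its top: an upright disc 44 mm in diameter, 26 mm tall, about 50 g, loose, standing flat on the bench. Origin: centre of its underside, z up. The three sockets are alike
- glue_a: white glue bottle with a yellow label, 52 mm in diameter, 170 mm tall, standing loose; leave alone. Origin: centre of its underside
- glue_b: white glue bottle with a yellow label, 52 mm in diameter, 170 mm tall, standing loose; leave alone. Origin: centre of its underside
- tin: closed tin with a green label, 48 mm in diameter, 50 mm tall, standing loose beyond the sockets as seen from the robot; leave alone. Origin: centre of its underside
- broom_head: bare wooden broom head, block 160 x 50 x 24 mm with a smaller black collar (34 mm diameter, no red plug) standing 22 mm high on its middle, loose; leave alone. Origin: centre of its underside, x along its length
- driver: screwdriver with a red handle lying just beyond the sockets, 140 mm long, under 40 mm high; leave alone. Its x runs from handle to tip
- mallet: mallet with a blue head and wooden handle lying at the right of the bench, under 45 mm high; leave alone. Its x runs from handle to head

How it is judged:
By the outcome, as a careful person would: the job done as asked, in the order asked, and still so for the second after the job is handed in, with the robot touching nothing.
It also fails if it takes over 72 s, if anything falls off the work surface, if the arm or the gripper's body presses on something with over 40 N, if the wrist force passes 120 N, or if a joint passes its speed limit or range.

## Working session

There is one attempt and no reset: what is moved stays moved. The work goes in short steps, Python scripts to look and compute and a tool call to move; the robot and the scene stay as the last step left them, time stands still between calls to the robot, and variables do not carry over. Pictures are saved under pics/ and viewed, at most 10 in all, crops included, and the job is handed in when it is done.

Besides the shell and the picture viewer there is one more tool, called after "Call:" as name(argument=value, ...) on one line, values as JSON. servo_tool: Moves the arm, as the interface text tells. Scaled input: -1 to 1 covers 250 mm each way for a shift and 90 degrees each way for a turn. Its arguments: {"type":"object","properties":{"commands":{"type":"array"},"claw":{"type":"number"},"squeeze":{"type":"number"}},"required":["commands"]}

```bash
mkdir -p pics
cat > h.py <<'E'
from bench import r
import numpy as np, cv2
from scipy.spatial.transform import Rotation as R
def snap(n,fn=None):
    o=r.get_obs(); p,d=r.grab_frame(n); m=r.camera_model(n)
    if 'extrinsics' in m: T=np.array(m['extrinsics'])
    else:
        W=np.eye(4);W[:3,:3]=R.from_rotvec(o['orientation']).as_matrix();W[:3,3]=o['tcp_pos'];T=W@np.array(m['hand_eye'])
    if fn: cv2.imwrite('pics/'+fn,p[...,::-1])
    return p,d,m,T
def cloud(d,m,T):
    v,u=np.mgrid[:480,:640]
    P=np.stack([(u-m['cx'])/m['fx']*d,(v-m['cy'])/m['fy']*d,d],-1)
    P=P@T[:3,:3].T+T[:3,3]; P[d==0]=np.nan
    return P
E
python3 - <<'E'
from h import *
o=r.get_obs();print({k:np.round(v,3) for k,v in o.items()},r.tcp_to_tips)
for c in ['top','scene']:
    p,d,m,T=snap(c,c+'0.png');P=cloud(d,m,T)
    for t in ['stall','socket_a','glue_a','tin','broom_head','driver','mallet']:
        for b in r.boxes_of(c,t):
            u,v=np.round(b['uv']).astype(int);print(c,t,round(b['confidence'],2),(u,v),np.round(P[min(v,479),min(u,639)],3))
E
```

```text
{'clock': np.float64(0.0), 'joints': array([ 1.023,  0.478,  0.022,  1.556, -0.012,  1.109, -0.083]), 'qvel': array([-0.001,  0.001,  0.001,  0.   , -0.   , -0.   , -0.001]), 'tau': array([ 0.0000e+00, -5.9646e+01,  1.6080e+00, -2.8120e+01,  1.3000e-02,
        9.0000e-03,  0.0000e+00]), 'tcp_pos': array([ 0.287, -0.61 ,  0.209]), 'orientation': array([-3.064e+00, -6.850e-01,  1.000e-03]), 'contact_force': array([-0.259,  0.159,  0.711]), 'moment': array([-0.033, -0.003, -0.087]), 'gripper_force': np.float64(0.0), 'grip_width': np.float64(0.086)} 0.019
top stall 0.63 (np.int64(111), np.int64(284)) [0.502 0.336 0.002]
top socket_a 0.74 (np.int64(403), np.int64(283)) [ 0.513 -0.228  0.026]
top socket_a 0.73 (np.int64(331), np.int64(293)) [ 0.491 -0.091  0.027]
top socket_a 0.71 (np.int64(249), np.int64(303)) [0.47  0.064 0.024]
top socket_a 0.5 (np.int64(278), np.int64(171)) [0.701 0.009 0.119]
top glue_a 0.61 (np.int64(279), np.int64(170)) [0.703 0.008 0.121]
top glue_a 0.58 (np.int64(303), np.int64(209)) [ 0.632 -0.036  0.128]
top tin 0.84 (np.int64(230), np.int64(188)) [0.687 0.105 
[... 665 characters left out ...]
0.71 (np.int64(231), np.int64(266)) [ 0.511 -0.243  0.026]
scene socket_a 0.67 (np.int64(314), np.int64(183)) [0.478 0.061 0.023]
scene glue_a 0.62 (np.int64(380), np.int64(240)) [ 0.735 -0.005  0.104]
scene tin 0.77 (np.int64(392), np.int64(216)) [0.692 0.099 0.049]
scene tin 0.34 (np.int64(277), np.int64(281)) [ 0.609 -0.196  0.018]
scene broom_head 0.92 (np.int64(300), np.int64(320)) [ 0.718 -0.235  0.035]
scene broom_head 0.61 (np.int64(392), np.int64(218)) [0.694 0.096 0.046]
scene driver 0.79 (np.int64(276), np.int64(278)) [ 0.604 -0.194  0.024]
scene driver 0.6 (np.int64(301), np.int64(320)) [ 0.719 -0.233  0.032]
scene mallet 0.77 (np.int64(183), np.int64(345)) [ 0.578 -0.438  0.019]
```

View pics/top0.png

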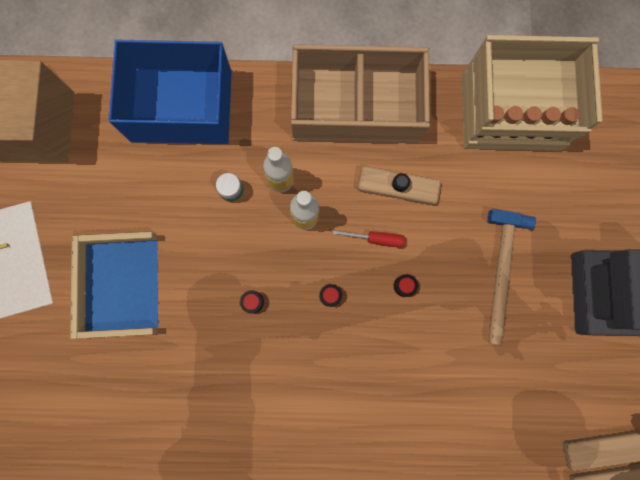

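View pics/scene0.png

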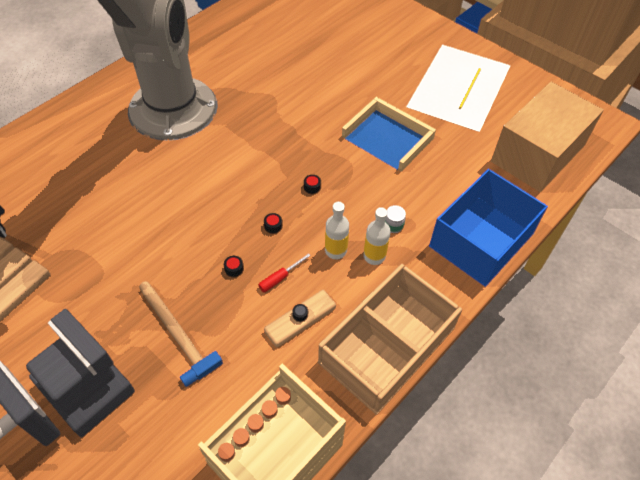

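```bash
cat >> h.py <<'E'
def socks(c='top',fn=None,zs=(.018,.034)):
    p,d,m,T=snap(c,fn);P=cloud(d,m,T)
    hsv=cv2.cvtColor(p,cv2.COLOR_RGB2HSV);H,S,V=[hsv[...,i].astype(int) for i in range(3)]
    red=((H<8)|(H>172))&(S>120)&(V>70)&(P[...,2]>zs[0])&(P[...,2]<zs[1])
    n,l,st,ce=cv2.connectedComponentsWithStats(red.astype(np.uint8))
    out=[]
    for i in range(1,n):
        if st[i,4]<25: continue
        u,v=ce[i]; q=P[l==i]
        # ray to z=0.026
        ray=T[:3,:3]@np.array([(u-m['cx'])/m['fx'],(v-m['cy'])/m['fy'],1]);s=(.026-T[2,3])/ray[2]
        out.append((st[i,4],np.round(ce[i],1),np.round((T[:3,3]+s*ray),4),np.round(np.nanmean(q,0),3),np.round(np.nanmax(q,0)-np.nanmin(q,0),3)))
    return out,p,P
E
python3 - <<'E'
from h import *
for c in ['top','scene']:
    o,p,P=socks(c)
    for x in o: print(c,*x)
    if c=='top':
        # walls
        b=(P[...,2]>.028)&(P[...,2]<.042)&(P[...,1]>.15)
        q=P[b][:,:2].astype(np.float32); print(len(q),cv2.minAreaRect(q))
        hsv=cv2.cvtColor(p,cv2.COLOR_RGB2HSV)
        bl=(hsv[...,0]>95)&(hsv[...,0]<130)&(hsv[...,1]>100)&(P[...,1]>.15)&(P[...,2]<.01)
        q=P[bl][:,:2].astype(np.float32); r2=cv2.minAreaRect(q);print(len(q),r2,cv2.boxPoints(r2))
        for nm,lo,hi,x0,x1,y0,y1 in [('driver',.008,.045,.54,.68,-.3,-.1),('mallet',.008,.05,.4,.7,-.6,-.3),('glue',.05,.2,.5,.8,-.15,.06),('tin',.03,.06,.6,.8,.06,.16)]:
            b=(P[...,2]>lo)&(P[...,2]<hi)&(P[...,0]>x0)&(P[...,0]<x1)&(P[...,1]>y0)&(P[...,1]<y1)
            q=P[b]; print(nm,np.nanmin(q,0).round(3),np.nanmax(q,0).round(3))
E
```

```text
top 398 [386.3 238.4] [ 0.5981 -0.1966  0.026 ] [ 0.598 -0.197  0.024] [0.029 0.071 0.011]
top 209 [406.5 284.9] [ 0.509 -0.235  0.026] [ 0.509 -0.235  0.027] [0.031 0.03  0.007]
top 213 [330.5 294.8] [ 0.4878 -0.09    0.026 ] [ 0.488 -0.09   0.026] [0.03  0.029 0.01 ]
top 211 [250.7 301.4] [0.4728 0.0609 0.026 ] [0.473 0.061 0.027] [0.028 0.031 0.009]
2846 ((0.6742209196090698, 0.3537862002849579), (0.5485389828681946, 0.40873655676841736), 0.3072553873062134)
10406 ((0.6815295219421387, 0.27175891399383545), (0.19178506731987, 0.5674808621406555), 78.71450805664062) [[0.38450947 0.23324792]
 [0.9410176  0.12219314]
 [0.9785496  0.3102699 ]
 [0.42204142 0.42132467]]
driver [ 0.584 -0.297  0.008] [ 0.68  -0.102  0.029]
mallet [ 0.401 -0.6    0.008] [ 0.692 -0.301  0.05 ]
glue [ 0.616 -0.149  0.05 ] [0.8   0.038 0.174]
tin [0.67  0.087 0.03 ] [0.8  0.16 0.06]
scene 109 [311.8 180.1] [0.4697 0.0624 0.026 ] [0.47  0.062 0.027] [0.035 0.035 0.011]
scene 124 [272.3 219.4] [ 0.485  -0.0887  0.026 ] [ 0.486 -0.089  0.027] [0.033 0.033 0.014]
scene 140 [232.6 262.7] [ 0.5065 -0.2341  0.026 ] [ 0.507 -0.234  0.027] [0.031 0.034 0.013]
scene 280 [272.6 278.8] [ 0.6014 -0.2016  0.026 ] [ 0.6   -0.201  0.024] [0.03  0.071 0.013]
```

The top view has the sockets at (251,301), (331,295) and (406,285). The stall is at about (115,285) with its mouth facing right. Next I'll get the stall's pose.

Run:
```python
from h import *
p,d,m,T=snap('top');P=cloud(d,m,T)
roi=(P[...,0]>.36)&(P[...,0]<.65)&(P[...,1]>.2)&(P[...,1]<.48)
hsv=cv2.cvtColor(p,cv2.COLOR_RGB2HSV)
bl=(hsv[...,0]>95)&(hsv[...,0]<130)&(hsv[...,1]>100)&roi
for b,n in [(roi&(P[...,2]>.029)&(P[...,2]<.042),'wall'),(bl&(P[...,2]<.01),'floor')]:
    n_,l,st,ce=cv2.connectedComponentsWithStats(b.astype(np.uint8));k=1+st[1:,4].argmax();b=l==k
    q=P[b][:,:2].astype(np.float32);rr=cv2.minAreaRect(q);print(n,len(q),rr);print(cv2.boxPoints(rr).round(3))
print(r.mark_of('top','stall'))
o=r.get_obs();print(R.from_rotvec(o['orientation']).as_matrix().round(3)); print(np.array(r.camera_model('wrist')['hand_eye']).round(3))
```

```text
wall 1723 ((0.5012918710708618, 0.3233579099178314), (0.19427861273288727, 0.152980238199234), 3.9140021800994873)
[[0.399 0.393]
 [0.41  0.24 ]
 [0.603 0.254]
 [0.593 0.406]]
floor 6082 ((0.5013801455497742, 0.31712907552719116), (0.16875846683979034, 0.1390707939863205), 4.420975208282471)
[[0.412 0.38 ]
 [0.423 0.241]
 [0.591 0.254]
 [0.58  0.393]]
[{'uv': [120.0, 284.1], 'confidence': 0.96}]
[[ 0.905  0.426  0.   ]
 [ 0.426 -0.905  0.   ]
 [ 0.    -0.    -1.   ]]
[[ 0.    -0.963 -0.268  0.068]
 [ 1.    -0.     0.001  0.   ]
 [-0.001 -0.268  0.963 -0.163]
 [ 0.     0.     0.     1.   ]]
```

Call:
servo_tool(commands=[[[0,0,0],[0,0,0]],[[0,0,0],[0,0,0]],[[0,0,0],[0,0,0]],[[0,0,0],[0,0,0]],[[0,0,0],[0,0,0]]], claw=0.7)

```text
clock: 1.5
tcp_pos: [0.2874, -0.6108, 0.2104]
orientation: [3.066, 0.685, 0.0]
contact_force: [-0.1, -0.5, -0.4]
grip_width: 0.0255
gripper_force: 0.0
```

Run:
```python
from h import *
p,d=r.grab_frame('wrist');m=r.camera_model('wrist');P=cloud(d,m,np.array(m['hand_eye']))
cv2.imwrite('pics/w0.png',p[...,::-1])
b=(abs(P[...,0])<.03)&(abs(P[...,1])<.06)&(P[...,2]<.06)&(P[...,2]>-.06)
q=P[b];print(len(q),np.percentile(q,[0,1,50,99,100],axis=0).round(4))
t=q[q[:,2]>np.percentile(q[:,2],90)];print(t.min(0).round(4),t.max(0).round(4))
```

```text
4553 [[-0.0115 -0.0263 -0.06  ]
 [-0.0104 -0.0255 -0.0594]
 [ 0.0072  0.0129 -0.0463]
 [ 0.0116  0.026  -0.0234]
 [ 0.0121  0.0267 -0.02  ]]
[-0.0111 -0.0252 -0.0299] [ 0.0118  0.0257 -0.02  ]
```

View pics/w0.png

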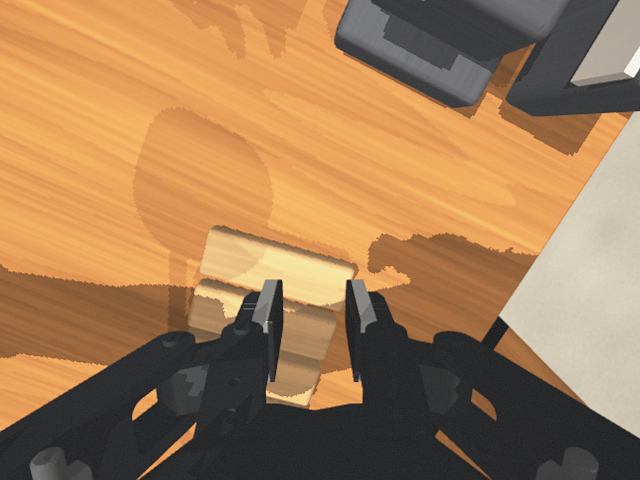

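Run:
```python
from h import *
p,d=r.grab_frame('wrist');m=r.camera_model('wrist');T=np.array(m['hand_eye']);P=cloud(d,m,T)
print(m['fx'],m['cx'],m['cy'])
for v in range(276,380,8): print(v,[ (round(float(d[v,u]),3),P[v,u].round(3)) for u in (270,278,350,360)])
for v in (281,290):
    c=np.array([0,(v-m['cy'])/m['fy'],1]);w=T[:3,:3]@c;
    for x in (.011,-.011): s=(x-T[0,3])/w[0];print(v,x,T[2,3]+s*w[2])
for u in (275,283): print(u,(.0128*m['fx']/(320-u)))
```

```text
377.7467164812431 313.8274436382905 233.81337611627382
276 [(0.375, array([-0.073, -0.043,  0.187])), (0.374, array([-0.073, -0.035,  0.186])), (0.375, array([-0.073,  0.037,  0.187])), (0.401, array([-0.083,  0.05 ,  0.211]))]
284 [(0.144, array([ 0.011, -0.016, -0.03 ])), (0.145, array([ 0.011, -0.013, -0.029])), (0.144, array([ 0.011,  0.014, -0.03 ])), (0.144, array([ 0.011,  0.018, -0.03 ]))]
292 [(0.138, array([ 0.011, -0.016, -0.036])), (0.137, array([ 0.011, -0.013, -0.037])), (0.135, array([ 0.012,  0.013, -0.038])), (0.137, array([ 0.011,  0.017, -0.037]))]
300 [(0.131, array([ 0.011, -0.015, -0.044])), (0.136, array([ 0.008, -0.013, -0.039])), (0.132, array([ 0.01 ,  0.013, -0.042])), (0.13, array([ 0.011,  0.016, -0.044]))]
308 [(0.125, array([ 0.011, -0.014, -0.049])), (0.137, array([ 0.005, -0.013, -0.039])), (0.133, array([ 0.007,  0.013, -0.042])), (0.124, array([ 0.011,  0.015, -0.05 ]))]
316 [(0.119, array([ 0.011, -0.014, -0.056])), (0.135, array([ 0.003, -0.013, -0.041])), (0.131, array([ 0.005,  0.013, -0.044])), (0.119, array([ 0.011,  0.015, -0.056]))]
324 [(0.
[... 674 characters left out ...]
.059]))]
356 [(0.12, array([-0.001, -0.014, -0.058])), (0.405, array([-0.167, -0.038,  0.192])), (0.132, array([-0.008,  0.013, -0.048])), (0.116, array([ 0.001,  0.014, -0.062]))]
364 [(0.121, array([-0.005, -0.014, -0.058])), (0.403, array([-0.174, -0.038,  0.187])), (0.43, array([-0.19 ,  0.042,  0.212])), (0.118, array([-0.003,  0.015, -0.06 ]))]
372 [(0.121, array([-0.007, -0.014, -0.059])), (0.403, array([-0.182, -0.038,  0.186])), (0.433, array([-0.201,  0.042,  0.211])), (0.118, array([-0.005,  0.015, -0.061]))]
281 0.011 -0.026938974457052428
281 -0.011 0.025695058625030215
290 0.011 -0.03542541442583788
290 -0.011 0.013931899107002793
275 0.10744795491022024
283 0.13067994516107867
```

Call:
servo_tool(commands=[[[0.1,-0.11,0],[0,0,-0.04]],[[0.25,-0.28,0],[0,0,-0.11]],[[0.4,-0.44,0],[0,0,-0.17]],[[0.55,-0.61,0],[0,0,-0.24]],[[0.7,-0.78,0],[0,0,-0.3]],[[0.8,-0.9,0],[0,0,-0.36]],[[0.872,-0.971,0],[0,0,-0.378]],[[0.872,-0.971,0],[0,0,-0.378]],[[0.872,-0.971,0],[0,0,-0.378]]])

```text
clock: 2.5
tcp_pos: [0.3817, -0.2979, 0.2108]
orientation: [2.729, 1.554, 0.0]
contact_force: [-0.4, -0.6, 0.8]
grip_width: 0.0256
gripper_force: 0.0
```

```bash
cat > go.py <<'E'
from h import *
import sys
# target x y z yaw -> normalised shift/turn
def go(x,y,z,yaw):
    o=r.get_obs();M=R.from_rotvec(o['orientation']).as_matrix()
    s=M.T@(np.array([x,y,z])-o['tcp_pos'])/.25
    a=np.radians(yaw);c,n=np.cos(a),np.sin(a)
    G=np.array([[c,n,0],[n,-c,0],[0,0,-1]])
    t=R.from_matrix(M.T@G).as_rotvec()/(np.pi/2)
    print('pos',np.round(o['tcp_pos'],4),'yaw',round(np.degrees(np.arctan2(M[1,0],M[0,0])),1),'clock',round(float(o['clock']),2),'F',np.round(o['contact_force'],1),'->',s.round(3),t.round(3))
if __name__=='__main__': go(*map(float,sys.argv[1:]))
E
python3 go.py .475 .014 .12 92.9
```

```text
pos [ 0.3817 -0.2979  0.2108] yaw 59.3 clock 2.5 F [-0.4 -0.6  0.8] -> [ 1.264 -0.316  0.362] [ 0.     0.    -0.373]
```

Call:
servo_tool(commands=[[[0.12,-0.03,0.03],[0,0,-0.06]],[[0.3,-0.07,0.09],[0,0,-0.13]],[[0.48,-0.12,0.14],[0,0,-0.2]],[[0.66,-0.16,0.19],[0,0,-0.28]],[[0.84,-0.21,0.24],[0,0,-0.34]],[[0.95,-0.24,0.27],[0,0,-0.373]],[[1.0,-0.25,0.29],[0,0,-0.373]],[[1.0,-0.25,0.29],[0,0,-0.373]]])

```text
clock: 3.3
tcp_pos: [0.4561, -0.051, 0.1374]
orientation: [-2.165, -2.275, -0.0]
contact_force: [-0.4, -0.4, -0.7]
grip_width: 0.026
gripper_force: 0.0
```

```bash
python3 go.py .475 .012 .08 92.9
```

```text
pos [ 0.4561 -0.051   0.1374] yaw 92.8 clock 3.3 F [-0.4 -0.4 -0.7] -> [0.248 0.088 0.23 ] [-0.    -0.001 -0.001]
```

Call:
servo_tool(commands=[[[0.1,0.03,0],[0,0,0]],[[0.2,0.07,0.05],[0,0,0]],[[0.248,0.088,0.12],[0,0,0]],[[0.248,0.088,0.2],[0,0,0]],[[0.248,0.088,0.23],[0,0,0]],[[0.248,0.088,0.23],[0,0,0]]])

```text
clock: 3.9
tcp_pos: [0.4739, 0.0094, 0.0796]
orientation: [-2.169, -2.271, 0.003]
contact_force: [-0.3, -0.7, -0.2]
grip_width: 0.0255
gripper_force: 0.0
```

```bash
python3 - <<'E'
from h import *
o=r.get_obs();t=o['tcp_pos'];print(t.round(4))
p,d,m,T=snap('scene');P=cloud(d,m,T)
b=(abs(P[...,0]-t[0])<.035)&(abs(P[...,1]-t[1])<.03)&(P[...,2]>.008)&(P[...,2]<.2)
q=P[b];print(len(q),np.percentile(q[:,2],[0,1,5,50]).round(3))
v,u=np.where(b);k=q[:,2].argsort()[:6];print(q[k].round(3),u[k],v[k])
c=p[max(0,v.max()-110):v.max()+50,max(0,u.min()-60):u.max()+60]
cv2.imwrite('pics/s1.png',cv2.resize(c,None,fx=3,fy=3)[:600,:800,::-1])
E
python3 go.py .475 .012 .04 92.9
```

```text
[0.4739 0.0094 0.0796]
516 [0.008 0.016 0.107 0.154]
[[ 0.452  0.031  0.008]
 [ 0.485 -0.003  0.009]
 [ 0.48   0.038  0.011]
 [ 0.482  0.039  0.011]
 [ 0.479  0.039  0.013]
 [ 0.465  0.039  0.016]] [298 298 308 309 308 304] [188 203 192 192 191 187]
pos [0.4745 0.0098 0.0804] yaw 92.6 clock 3.95 F [ 1.  -0.1  0.3] -> [0.009 0.003 0.162] [-0.     0.    -0.003]
```

View pics/s1.png

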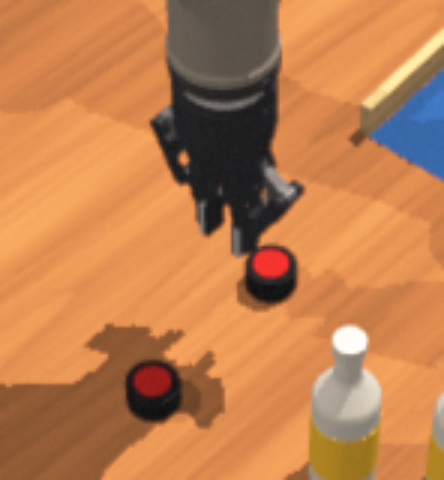

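The crop shows the two fingertips at about (208,225) and (240,245), just short of the nearest socket at (270,272). The tips seem higher than the nominal TCP offset says, so I'll go down in stages and check.

Call:
servo_tool(commands=[[[0,0,0.05],[0,0,0]],[[0,0,0.1],[0,0,0]],[[0,0,0.15],[0,0,0]],[[0,0,0.19],[0,0,0]],[[0,0,0.2],[0,0,0]],[[0,0,0.2],[0,0,0]]])

```text
clock: 4.55
tcp_pos: [0.4741, 0.0116, 0.0298]
orientation: [-2.166, -2.275, 0.001]
contact_force: [0.7, 0.0, 0.8]
grip_width: 0.0258
gripper_force: 0.0
```

```bash
cat > tip.py <<'E'
from h import *
o=r.get_obs();t=o['tcp_pos'];print(t.round(4),o['contact_force'].round(1))
p,d,m,T=snap('scene');P=cloud(d,m,T)
dark=p.max(-1)<90
b=(abs(P[...,0]-t[0])<.06)&(abs(P[...,1]-t[1])<.028)&(P[...,2]>.012)&(P[...,2]<.2)&dark
q=P[b];k=q[:,2].argsort()[:14];print(q[k].round(3))
q=q[q[:,2]<q[:,2].min()+.02];print(len(q),q.min(0).round(3),q.max(0).round(3))
pw,dw=r.grab_frame('wrist');mw=r.camera_model('wrist');W=cloud(dw,mw,np.array(mw['hand_eye']))
g=W[:,:,2]+0;print('wrist bench z',np.nanmedian(g[20:120,100:500]).round(4))
b=(abs(W[...,0])<.013)&(abs(W[...,1])<.03)&(W[...,2]<.06);print('wrist tip z',np.nanpercentile(W[b][:,2],99.5).round(4))
E
python3 tip.py
```

```text
[0.4741 0.0116 0.0298] [0.7 0.  0.8]
[[0.479 0.039 0.012]
 [0.475 0.039 0.013]
 [0.48  0.038 0.019]
 [0.457 0.01  0.05 ]
 [0.457 0.017 0.052]
 [0.492 0.008 0.055]
 [0.459 0.018 0.056]
 [0.491 0.009 0.058]
 [0.459 0.011 0.059]
 [0.459 0.019 0.059]
 [0.461 0.006 0.061]
 [0.498 0.019 0.061]
 [0.462 0.002 0.062]
 [0.461 0.013 0.062]]
3 [0.475 0.038 0.012] [0.48  0.039 0.019]
wrist bench z 0.0306
wrist tip z 0.0317
```

Call:
servo_tool(commands=[[[0,0,0.02],[0,0,0]],[[0,0,0.04],[0,0,0]],[[0,0,0.052],[0,0,0]],[[0,0,0.052],[0,0,0]]])

```text
clock: 5.05
tcp_pos: [0.4741, 0.0114, 0.0169]
orientation: [-2.166, -2.275, 0.001]
contact_force: [1.4, 0.7, 0.6]
grip_width: 0.0258
gripper_force: 0.0
```

```bash
python3 tip.py
python3 - <<'E'
from h import *
p,d,m,T=snap('scene')
cv2.imwrite('pics/s2.png',cv2.resize(p[110:260,230:390],None,fx=4,fy=4,interpolation=cv2.INTER_CUBIC)[...,::-1])
E
```

```text
[0.4741 0.0114 0.0169] [1.4 0.7 0.6]
[[0.497 0.013 0.043]
 [0.498 0.016 0.045]
 [0.46  0.014 0.045]
 [0.461 0.005 0.047]
 [0.461 0.009 0.047]
 [0.46  0.017 0.047]
 [0.46  0.003 0.047]
 [0.46  0.007 0.047]
 [0.459 0.001 0.048]
 [0.463 0.    0.048]
 [0.46  0.01  0.048]
 [0.46  0.014 0.049]
 [0.498 0.016 0.049]
 [0.499 0.005 0.049]]
53 [ 0.458 -0.002  0.043] [0.502 0.021 0.063]
wrist bench z 0.0175
wrist tip z 0.0186
```

View pics/s2.png

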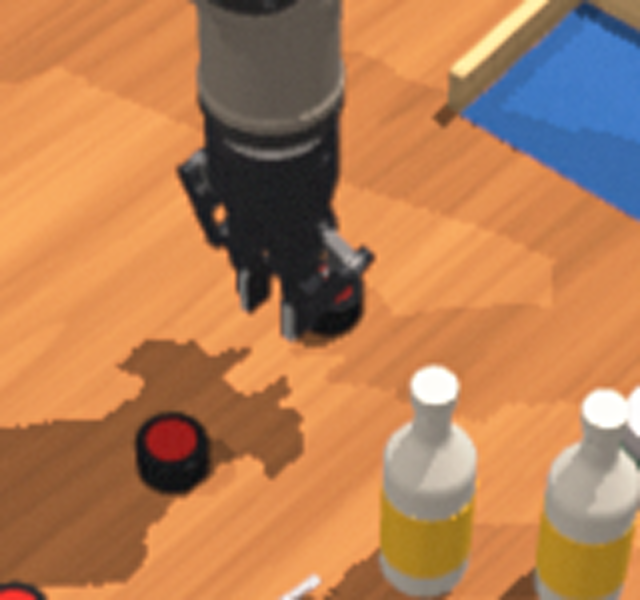

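The close-up shows the tips still above the bench beside the socket. Both depth measurements put them about 27 mm behind the TCP. I'll check how low the wider gripper parts sit relative to the 35 mm walls while going down.

Call:
servo_tool(commands=[[[0,0,0.03],[0,0,0]],[[0,0,0.06],[0,0,0]],[[0,0,0.09],[0,0,0]],[[0,0,0.11],[0,0,0]],[[0,0,0.124],[0,0,0]],[[0,0,0.124],[0,0,0]]])

```text
clock: 5.8
tcp_pos: [0.4741, 0.0115, -0.0142]
orientation: [-2.166, -2.274, 0.001]
contact_force: [-0.0, -0.0, 0.2]
grip_width: 0.0256
gripper_force: 0.0
```

```bash
python3 - <<'E'
from h import *
o=r.get_obs();t=o['tcp_pos']
for c in ['scene','wrist']:
    p,d,m,T=snap(c);P=cloud(d,m,T)-[t[0],t[1],0]
    for lo,hi in [(0,.03),(.03,.04),(.04,.05),(.05,.07),(.07,.09)]:
        b=(abs(P[...,0])>=lo)&(abs(P[...,0])<hi)&(P[...,1]>-.06)&(P[...,1]<.025)&(P[...,2]>.006)&(p.max(-1)<100)
        q=np.sort(P[b][:,2]);print(c,lo,hi,len(q),q[:6].round(3))
out,_,_=socks('top');[print(*x) for x in out]
E
python3 go.py .460 .321 -.014 92.9
```

```text
scene 0 0.03 2212 [0.007 0.01  0.011 0.012 0.013 0.014]
scene 0.03 0.04 843 [0.052 0.054 0.054 0.055 0.056 0.057]
scene 0.04 0.05 266 [0.058 0.062 0.062 0.062 0.063 0.064]
scene 0.05 0.07 218 [0.073 0.078 0.08  0.081 0.081 0.081]
scene 0.07 0.09 0 []
wrist 0 0.03 32584 [0.008 0.008 0.008 0.008 0.008 0.008]
wrist 0.03 0.04 9467 [0.048 0.048 0.049 0.049 0.049 0.049]
wrist 0.04 0.05 20845 [0.053 0.053 0.053 0.053 0.054 0.054]
wrist 0.05 0.07 7593 [0.067 0.068 0.068 0.068 0.069 0.069]
wrist 0.07 0.09 0 []
406 [386.3 238.5] [ 0.5979 -0.1967  0.026 ] [ 0.598 -0.197  0.023] [0.027 0.07  0.013]
222 [406.5 285. ] [ 0.5089 -0.2349  0.026 ] [ 0.509 -0.235  0.027] [0.031 0.03  0.009]
194 [330.4 294.9] [ 0.4876 -0.0899  0.026 ] [ 0.488 -0.09   0.027] [0.027 0.029 0.007]
pos [ 0.4747  0.0115 -0.0135] yaw 92.8 clock 5.95 F [-0.6  1.1 -0.5] -> [1.239 0.002 0.002] [ 0.    -0.    -0.001]
```

Call:
servo_tool(commands=[[[0.02,0,0],[0,0,0]],[[0.04,0,0],[0,0,0]],[[0.06,0,0],[0,0,0]],[[0.08,0,0],[0,0,0]],[[0.1,0,0],[0,0,0]],[[0.125,0,0],[0,0,0]],[[0.155,0,0],[0,0,0]],[[0.19,0,0],[0,0,0]],[[0.23,0,0],[0,0,0]],[[0.275,0,0],[0,0,0]],[[0.32,0,0],[0,0,0]],[[0.365,0,0],[0,0,0]],[[0.41,0,0],[0,0,0]],[[0.455,0,0],[0,0,0]],[[0.5,0,0],[0,0,0]],[[0.545,0,0],[0,0,0]],[[0.59,0,0],[0,0,0]],[[0.63,0,0],[0,0,0]],[[0.66,0,0],[0,0,0]],[[0.68,0,0],[0,0,0]]])

```text
clock: 7.95
tcp_pos: [0.4662, 0.1821, -0.0136]
orientation: [-2.166, -2.275, -0.0]
contact_force: [1.0, -1.2, -0.1]
grip_width: 0.0258
gripper_force: 0.4
```

```bash
python3 - <<'E'
from h import *
for c in ['top','scene']:
    out,_,_=socks(c);[print(c,*x) for x in out]
E
python3 go.py .460 .321 -.014 92.9
```

```text
top 399 [386.3 238.4] [ 0.5981 -0.1966  0.026 ] [ 0.599 -0.197  0.023] [0.029 0.07  0.011]
top 220 [406.5 285. ] [ 0.5088 -0.2349  0.026 ] [ 0.509 -0.235  0.026] [0.031 0.03  0.009]
top 216 [330.5 294.7] [ 0.488 -0.09   0.026] [ 0.488 -0.09   0.026] [0.03  0.029 0.007]
scene 131 [272.2 219.5] [ 0.4849 -0.0892  0.026 ] [ 0.486 -0.09   0.027] [0.035 0.034 0.014]
scene 144 [232.5 262.7] [ 0.5064 -0.2343  0.026 ] [ 0.507 -0.235  0.028] [0.034 0.033 0.011]
scene 273 [272.6 278.8] [ 0.6013 -0.2015  0.026 ] [ 0.6   -0.201  0.024] [0.029 0.07  0.014]
pos [ 0.4662  0.1822 -0.0136] yaw 92.8 clock 8.05 F [-0.1  0.  -0.9] -> [0.556 0.003 0.002] [ 0.    -0.    -0.001]
```

Run:
```python
from h import *
out,_,_=socks('wrist',zs=(.01,.04));[print(*x) for x in out]
```

```text
5524 [313.6 244.4] [0.4647 0.2116 0.026 ] [0.465 0.212 0.026] [0.029 0.03  0.005]
```

Call:
servo_tool(commands=[[[0.015,0,0],[0,0,0]],[[0.04,0,0],[0,0,0]],[[0.075,0,0],[0,0,0]],[[0.12,0,0],[0,0,0]],[[0.165,0,0],[0,0,0]],[[0.21,0,0],[0,0,0]],[[0.255,0,0],[0,0,0]],[[0.3,0,0],[0,0,0]],[[0.345,0,0],[0,0,0]],[[0.39,0,0],[0,0,0]],[[0.435,0,0],[0,0,0]],[[0.475,0,0],[0,0,0]],[[0.51,0,0],[0,0,0]],[[0.53,0,0],[0,0,0]],[[0.545,0,0],[0,0,0]],[[0.555,0,0],[0,0,0]],[[0.555,0,0],[0,0,0]]])

```text
clock: 9.8
tcp_pos: [0.4595, 0.32, -0.0136]
orientation: [-2.167, -2.275, -0.0]
contact_force: [0.9, -0.6, -0.6]
grip_width: 0.0255
gripper_force: 0.0
```

Run:
```python
from h import *
o=r.get_obs();print(o['tcp_pos'].round(4),o['contact_force'].round(1))
out,_,_=socks('wrist',zs=(.01,.04));[print(*x) for x in out]
```

```text
[ 0.4595  0.32   -0.0136] [ 0.9 -0.6 -0.6]
5495 [313.7 245.9] [0.4581 0.3489 0.026 ] [0.458 0.349 0.026] [0.029 0.03  0.005]
```

Call:
servo_tool(commands=[[[-0.04,0,0],[0,0,0]],[[-0.1,0,0],[0,0,0]],[[-0.16,0,-0.05],[0,0,0]],[[-0.22,0,-0.15],[0,0,0]],[[-0.32,0,-0.25],[0,0,0]],[[-0.46,0,-0.32],[0,0,0]],[[-0.62,0,-0.32],[0,0,0]],[[-0.78,0,-0.32],[0,0,0]],[[-0.92,0,-0.32],[0,0,0.05]],[[-1.0,0,-0.32],[0,0,0.1]]])

```text
clock: 10.85
tcp_pos: [0.4708, 0.0651, 0.0662]
orientation: [2.348, 2.086, -0.003]
contact_force: [0.2, 0.3, -0.4]
grip_width: 0.0253
gripper_force: 0.0
```

```bash
python3 - <<'E'
from h import *
out,_,_=socks('top');[print(*x[:4]) for x in out]
E
python3 go.py .483 -.135 .066 83.6
```

```text
396 [386.4 238.5] [ 0.598  -0.1969  0.026 ] [ 0.598 -0.197  0.023]
221 [406.5 285. ] [ 0.5089 -0.235   0.026 ] [ 0.509 -0.235  0.026]
192 [330.4 294.9] [ 0.4876 -0.0898  0.026 ] [ 0.488 -0.09   0.027]
214 [ 96.9 306.3] [0.4587 0.3499 0.026 ] [0.459 0.35  0.026]
pos [0.471  0.063  0.0661] yaw 82.9 clock 10.9 F [ 0.4 -3.6 -0.5] -> [-0.78   0.146  0.003] [-0.001  0.002 -0.008]
```

Call:
servo_tool(commands=[[[-0.08,0.02,0],[0,0,0]],[[-0.24,0.05,0],[0,0,-0.008]],[[-0.4,0.08,0],[0,0,-0.008]],[[-0.56,0.11,0],[0,0,-0.008]],[[-0.7,0.14,0],[0,0,-0.008]],[[-0.78,0.146,0],[0,0,-0.008]],[[-0.78,0.146,0.05],[0,0,-0.008]],[[-0.78,0.146,0.13],[0,0,-0.008]],[[-0.78,0.146,0.21],[0,0,-0.008]],[[-0.78,0.146,0.28],[0,0,-0.008]],[[-0.78,0.146,0.32],[0,0,-0.008]],[[-0.78,0.146,0.32],[0,0,-0.008]]])

```text
clock: 12.1
tcp_pos: [0.4857, -0.1261, -0.0151]
orientation: [-2.322, -2.112, 0.002]
contact_force: [0.1, -0.6, 0.1]
grip_width: 0.0255
gripper_force: 0.0
```

```bash
python3 - <<'E'
from h import *
out,_,_=socks('wrist',zs=(.01,.04));[print(*x[:4]) for x in out]
E
python3 go.py .5354 .327 -.014 83.6
```

```text
5844 [307.2 228.4] [ 0.487  -0.0905  0.026 ] [ 0.487 -0.091  0.026]
3197 [605.1 390.7] [ 0.5933 -0.1645  0.026 ] [ 0.598 -0.169  0.02 ]
pos [ 0.4864 -0.1265 -0.0141] yaw 84.6 clock 12.15 F [ 0.5 -0.7  0.8] -> [1.824e+00 2.400e-02 1.000e-03] [-0.001 -0.     0.011]
```

Call:
servo_tool(commands=[[[0.01,0,0],[0,0,0.002]],[[0.02,0,0],[0,0,0.004]],[[0.03,0,0],[0,0,0.006]],[[0.045,0,0],[0,0,0.008]],[[0.065,0,0],[0,0,0.01]],[[0.09,0,0],[0,0,0.011]],[[0.12,0.001,0],[0,0,0.011]],[[0.16,0.002,0],[0,0,0.011]],[[0.205,0.003,0],[0,0,0.011]],[[0.25,0.003,0],[0,0,0.011]],[[0.3,0.004,0],[0,0,0.011]],[[0.35,0.005,0],[0,0,0.011]],[[0.4,0.005,0],[0,0,0.011]],[[0.45,0.006,0],[0,0,0.011]],[[0.5,0.007,0],[0,0,0.011]],[[0.55,0.007,0],[0,0,0.011]],[[0.6,0.008,0],[0,0,0.011]],[[0.645,0.008,0],[0,0,0.011]],[[0.68,0.009,0],[0,0,0.011]],[[0.7,0.009,0],[0,0,0.011]]])

```text
clock: 14.15
tcp_pos: [0.5059, 0.0475, -0.0136]
orientation: [-2.342, -2.093, -0.0]
contact_force: [0.1, -1.5, 0.4]
grip_width: 0.0255
gripper_force: 0.3
```

```bash
python3 - <<'E'
from h import *
out,_,_=socks('wrist',zs=(.01,.04));[print(*x[:4]) for x in out]
E
python3 go.py .5354 .327 -.014 83.6
```

```text
5505 [313.7 246.7] [0.5092 0.076  0.026 ] [0.509 0.076 0.026]
pos [ 0.506   0.048  -0.0136] yaw 83.6 clock 14.2 F [0.4 1.2 0.1] -> [ 1.122 -0.008  0.003] [ 0. -0.  0.]
```

Call:
servo_tool(commands=[[[0.015,0,0],[0,0,0]],[[0.04,0,0],[0,0,0]],[[0.075,0,0],[0,0,0]],[[0.12,0,0],[0,0,0]],[[0.17,0,0],[0,0,0]],[[0.22,0,0],[0,0,0]],[[0.27,0,0],[0,0,0]],[[0.32,0,0],[0,0,0]],[[0.37,0,0],[0,0,0]],[[0.42,0,0],[0,0,0]],[[0.47,-0.002,0],[0,0,0]],[[0.52,-0.002,0],[0,0,0]],[[0.57,-0.002,0],[0,0,0]],[[0.62,-0.004,0],[0,0,0]],[[0.66,-0.004,0],[0,0,0]],[[0.69,-0.004,0],[0,0,0]],[[0.7,-0.004,0],[0,0,0]]])

```text
clock: 15.9
tcp_pos: [0.5246, 0.2215, -0.0136]
orientation: [-2.342, -2.093, -0.001]
contact_force: [-1.1, -0.3, 0.5]
grip_width: 0.0255
gripper_force: 0.2
```

```bash
python3 - <<'E'
from h import *
out,_,_=socks('wrist',zs=(.01,.04));[print(*x[:4]) for x in out]
E
python3 go.py .5354 .327 -.014 83.6
```

```text
5501 [313.6 246.6] [0.5279 0.25   0.026 ] [0.528 0.25  0.026]
pos [ 0.5247  0.2212 -0.0136] yaw 83.6 clock 15.95 F [-0.9  0.9 -0.3] -> [ 0.425 -0.005  0.002] [ 0. -0. -0.]
```

Call:
servo_tool(commands=[[[0.015,0,0],[0,0,0]],[[0.04,0,0],[0,0,0]],[[0.075,-0.002,0],[0,0,0]],[[0.115,-0.002,0],[0,0,0]],[[0.155,-0.002,0],[0,0,0]],[[0.195,-0.004,0],[0,0,0]],[[0.235,-0.004,0],[0,0,0]],[[0.275,-0.004,0],[0,0,0]],[[0.315,-0.005,0],[0,0,0]],[[0.35,-0.005,0],[0,0,0]],[[0.38,-0.005,0],[0,0,0]],[[0.405,-0.005,0],[0,0,0]],[[0.42,-0.005,0],[0,0,0]],[[0.425,-0.005,0],[0,0,0]],[[0.425,-0.005,0],[0,0,0]]])

```text
clock: 17.45
tcp_pos: [0.5354, 0.326, -0.0136]
orientation: [2.344, 2.092, -0.0]
contact_force: [-0.7, -0.6, 0.2]
grip_width: 0.0259
gripper_force: 0.0
```

Call:
servo_tool(commands=[[[-0.04,0,0],[0,0,0]],[[-0.1,0,0],[0,0,0]],[[-0.16,0,-0.05],[0,0,0]],[[-0.22,0,-0.15],[0,0,0]],[[-0.32,0,-0.25],[0,0,0]],[[-0.46,0,-0.32],[0,0,0]],[[-0.62,0,-0.32],[0,0,0]],[[-0.78,0,-0.32],[0,0,0]],[[-0.92,0,-0.32],[0,0,0]],[[-1.0,0,-0.32],[0,0,0]]])

```text
clock: 18.45
tcp_pos: [0.506, 0.0721, 0.0672]
orientation: [2.348, 2.085, -0.003]
contact_force: [0.9, 0.1, 0.0]
grip_width: 0.0254
gripper_force: 0.0
```

```bash
python3 - <<'E'
from h import *
out,_,_=socks('top');[print(*x[:4]) for x in out]
E
python3 go.py .509 -.285 .066 90.8
```

```text
400 [386.4 238.4] [ 0.5982 -0.1968  0.026 ] [ 0.599 -0.197  0.023]
203 [ 97.2 263.6] [0.5394 0.3558 0.026 ] [0.539 0.356 0.027]
221 [406.5 285. ] [ 0.509  -0.2349  0.026 ] [ 0.509 -0.235  0.027]
214 [ 96.9 306.3] [0.4587 0.3499 0.026 ] [0.459 0.35  0.026]
pos [0.5057 0.0692 0.0669] yaw 83.1 clock 18.5 F [-1.9 -2.8 -0.5] -> [-1.405  0.184  0.009] [-0.001  0.003 -0.086]
```

Call:
servo_tool(commands=[[[-0.08,0.01,0],[0,0,-0.02]],[[-0.24,0.03,0],[0,0,-0.05]],[[-0.42,0.06,0],[0,0,-0.086]],[[-0.6,0.08,0],[0,0,-0.086]],[[-0.78,0.1,0],[0,0,-0.086]],[[-0.9,0.12,0],[0,0,-0.086]],[[-0.95,0.124,0],[0,0,-0.086]]])

```text
clock: 19.2
tcp_pos: [0.51, -0.1668, 0.0671]
orientation: [2.203, 2.238, -0.002]
contact_force: [-0.4, 1.0, 0.2]
grip_width: 0.0257
gripper_force: 0.0
```

```bash
python3 go.py .509 -.285 .066 90.8
```

```text
pos [ 0.51   -0.1668  0.0671] yaw 90.9 clock 19.2 F [-0.4  1.   0.2] -> [-0.473 -0.011  0.005] [0.    0.001 0.001]
```

Call:
servo_tool(commands=[[[-0.1,0,0],[0,0,0]],[[-0.25,0,0],[0,0,0]],[[-0.4,-0.01,0],[0,0,0]],[[-0.473,-0.011,0],[0,0,0]],[[-0.473,-0.011,0],[0,0,0]],[[-0.473,-0.011,0.06],[0,0,0]],[[-0.473,-0.011,0.14],[0,0,0]],[[-0.473,-0.011,0.22],[0,0,0]],[[-0.473,-0.011,0.29],[0,0,0]],[[-0.473,-0.011,0.323],[0,0,0]],[[-0.473,-0.011,0.323],[0,0,0]]])

```text
clock: 20.3
tcp_pos: [0.5101, -0.2777, -0.0158]
orientation: [-2.192, -2.246, 0.0]
contact_force: [-0.4, 0.0, -0.8]
grip_width: 0.0252
gripper_force: 0.0
```

```bash
python3 - <<'E'
from h import *
out,_,_=socks('wrist',zs=(.01,.04));[print(*x[:4]) for x in out]
E
python3 go.py .502 .283 -.014 90.8
```

```text
17173 [582.  103.4] [ 0.5901 -0.2007  0.026 ] [ 0.593 -0.201  0.022]
6170 [310.4 209.2] [ 0.5082 -0.2356  0.026 ] [ 0.508 -0.236  0.026]
pos [ 0.5108 -0.2785 -0.0148] yaw 91.4 clock 20.35 F [-0.1 -0.6  0.8] -> [ 2.246e+00  1.800e-02 -1.000e-03] [-0.001 -0.001  0.006]
```

Call:
servo_tool(commands=[[[0.02,0,0],[0,0,0.002]],[[0.035,0,0],[0,0,0.004]],[[0.05,0,0],[0,0,0.006]],[[0.065,0,0],[0,0,0.006]],[[0.085,0,0],[0,0,0.006]],[[0.11,0,0],[0,0,0.006]],[[0.14,0.001,0],[0,0,0.006]],[[0.18,0.001,0],[0,0,0.006]],[[0.225,0.002,0],[0,0,0.006]],[[0.275,0.002,0],[0,0,0.006]],[[0.325,0.003,0],[0,0,0.006]],[[0.375,0.003,0],[0,0,0.006]],[[0.425,0.004,0],[0,0,0.006]],[[0.475,0.004,0],[0,0,0.006]],[[0.525,0.004,0],[0,0,0.006]],[[0.575,0.005,0],[0,0,0.006]],[[0.625,0.005,0],[0,0,0.006]],[[0.67,0.005,0],[0,0,0.006]],[[0.7,0.006,0],[0,0,0.006]],[[0.715,0.006,0],[0,0,0.006]]])

```text
clock: 22.35
tcp_pos: [0.5086, -0.1004, -0.0144]
orientation: [-2.206, -2.236, -0.0]
contact_force: [0.7, -1.2, 0.6]
grip_width: 0.0257
gripper_force: 0.4
```

```bash
python3 - <<'E'
from h import *
out,_,_=socks('wrist',zs=(.01,.04));[print(*x[:4]) for x in out]
E
python3 go.py .502 .283 -.014 90.8
```

```text
5555 [313.7 247.2] [ 0.5082 -0.0716  0.026 ] [ 0.508 -0.072  0.026]
pos [ 0.5086 -0.1001 -0.0144] yaw 90.8 clock 22.4 F [-0.6  0.4 -0. ] -> [ 1.533e+00 -5.000e-03 -1.000e-03] [ 0. -0. -0.]
```

Call:
servo_tool(commands=[[[0.015,0,0],[0,0,0]],[[0.04,0,0],[0,0,0]],[[0.075,0,0],[0,0,0]],[[0.12,0,0],[0,0,0]],[[0.17,0,0],[0,0,0]],[[0.22,0,0],[0,0,0]],[[0.27,0,0],[0,0,0]],[[0.32,0,0],[0,0,0]],[[0.37,0,0],[0,0,0]],[[0.42,0,0],[0,0,0]],[[0.47,0,0],[0,0,0]],[[0.52,0,0],[0,0,0]],[[0.57,0,0],[0,0,0]],[[0.62,0,0],[0,0,0]],[[0.67,-0.002,0],[0,0,0]],[[0.72,-0.002,0],[0,0,0]],[[0.765,-0.002,0],[0,0,0]],[[0.795,-0.003,0],[0,0,0]],[[0.81,-0.003,0],[0,0,0]]])

```text
clock: 24.3
tcp_pos: [0.5052, 0.1021, -0.0143]
orientation: [-2.206, -2.236, -0.0]
contact_force: [0.1, -0.4, 0.2]
grip_width: 0.0255
gripper_force: 0.2
```

```bash
python3 - <<'E'
from h import *
out,_,_=socks('wrist',zs=(.01,.04));[print(*x[:4]) for x in out]
E
python3 go.py .502 .283 -.014 90.8
```

```text
5552 [313.6 247.2] [0.5048 0.1308 0.026 ] [0.505 0.131 0.026]
pos [ 0.5053  0.1023 -0.0143] yaw 90.8 clock 24.35 F [ 0.2  0.7 -0.9] -> [ 0.723 -0.003 -0.001] [ 0. -0. -0.]
```

Call:
servo_tool(commands=[[[0.015,0,0],[0,0,0]],[[0.04,0,0],[0,0,0]],[[0.075,0,0],[0,0,0]],[[0.12,0,0],[0,0,0]],[[0.17,0,0],[0,0,0]],[[0.22,0,0],[0,0,0]],[[0.27,0,0],[0,0,0]],[[0.32,0,0],[0,0,0]],[[0.37,0,0],[0,0,0]],[[0.42,0,0],[0,0,0]],[[0.47,0,0],[0,0,0]],[[0.52,0,0],[0,0,0]],[[0.57,0,0],[0,0,0]],[[0.615,-0.002,0],[0,0,0]],[[0.655,-0.002,0],[0,0,0]],[[0.685,-0.003,0],[0,0,0]],[[0.71,-0.003,0],[0,0,0]],[[0.72,-0.003,0],[0,0,0]],[[0.723,-0.003,0],[0,0,0]]])

```text
clock: 26.25
tcp_pos: [0.5022, 0.2818, -0.0144]
orientation: [2.207, 2.235, -0.0]
contact_force: [0.1, -0.2, 0.4]
grip_width: 0.0253
gripper_force: 0.0
```

Call:
servo_tool(commands=[[[-0.04,0,0],[0,0,0]],[[-0.1,0,0],[0,0,0]],[[-0.16,0,-0.05],[0,0,0]],[[-0.22,0,-0.15],[0,0,0]],[[-0.32,0,-0.3],[0,0,0]],[[-0.46,0,-0.45],[0,0,0]],[[-0.62,0,-0.6],[0,0,0]],[[-0.78,0,-0.6],[0,0,0]],[[-0.9,0,-0.6],[0,0,0]],[[-0.9,0,-0.6],[0,0,0]]])

```text
clock: 27.25
tcp_pos: [0.5046, 0.0493, 0.1367]
orientation: [2.217, 2.223, -0.002]
contact_force: [-1.2, -0.5, 0.1]
grip_width: 0.0258
gripper_force: 0.0
```

Run:
```python
from h import *
out,p,P=socks('top','top9.png')
c=np.array([.5013,.317]);ex=np.array([-.077,.997])
for x in out:
    q=x[2][:2]-c; print(*x[:4],'stall',(q@ex).round(4),(q@[-ex[1],ex[0]]).round(4))
```

```text
398 [386.2 238.4] [ 0.5982 -0.1965  0.026 ] [ 0.599 -0.197  0.023] stall -0.5194 -0.0571
204 [ 97.2 263.7] [0.5394 0.3558 0.026 ] [0.539 0.356 0.026] stall 0.0357 -0.041
205 [119.  283.5] [0.5024 0.3116 0.026 ] [0.502 0.312 0.026] stall -0.0055 -0.0007
210 [ 97.  306.4] [0.4586 0.3497 0.026 ] [0.459 0.35  0.026] stall 0.0359 0.0401
```

View pics/top9.png

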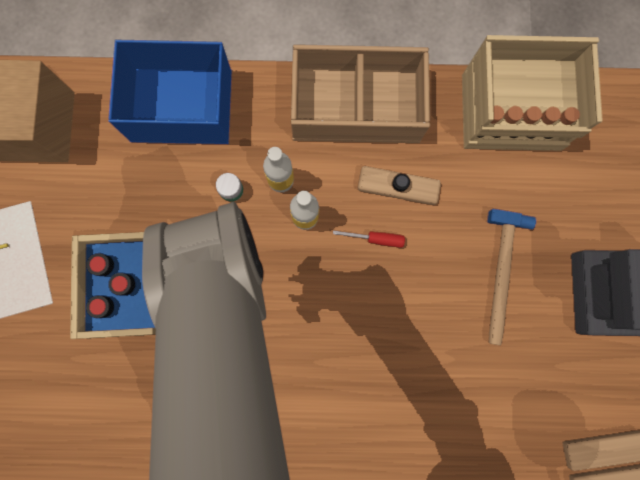

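All three sockets stand inside the stall at (99,265), (121,284) and (99,307). The bottles, tin, broom head and tools look unmoved, and the arm is clear, so I'm handing in.

```bash
python3 -c "
from bench import r
print(r.hand_in())"
```

```text
the job is handed in; nothing more can be done
None
```

I swept all three sockets into the stall one at a time; the last picture shows them upright and wholly inside, nothing else visibly moved and the arm clear, and I handed in at about 27 s (no verdict came back).

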